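Lay up the soup tray and the seasoning tray

ROBOT

A 6-joint arm with a two-finger parallel gripper is mounted at the origin on a cart in front of the work surface, level with it; the furniture and walls round the work are solid. World frame = base frame: x ahead of the robot, y to its left, z up, the work surface at z = 0. Lengths are in mm, angles in rad, forces in N, time in s.
With the tool pointing down it reaches from about 350 to 975 mm from the base axis. Payload 7.1 kg.
Tool frame: the origin (TCP) lies on the front face of the gripper's body, between the roots of the fingers; the fingertips stand 80 mm ahead of it and the grasp point (between the pads) lies 61 mm ahead of it (env.tips_ahead is the distance from the TCP to the fingertips, in mm); z points along the fingers, y is the line along which they close (so a half turn about z gives the same grasp; the last joint's range is limited). The gripper opens to 88 mm and grips with 3 to 60 N. Pads are 20 mm wide; open, the fingers measure 115 mm over their backs; the gripper's body (75 mm by 178 mm) begins 61 mm behind the grasp point.
Start: joints at [1.105, 0.423, 1.63, -0, 1.089, -0.019], TCP at [270.019, 563.645, 302.675] pointing down, gripper open.
Joint ranges: [-3, 3], [-0.9, 2.11], [0.09, 2.58], [-1.31, 4.45], [0.11, 2.69], [-2.54, 2.54]. Speed limits (rad/s): [2.39, 2.39, 3.01, 3.14, 3.14, 3.14].

INTERFACE

Orientations are given as a unit quaternion [x, y, z, w].
In Python, from station import env, set_gripper, viewer, workorder gives the robot as it stands. Calls block until the motion is done:
- env.reach(position, orientation): joint-space move of the TCP to a pose.
- env.move_l(position, rot=None, rate=150, f_stop=None): straight line of the TCP; rot=None keeps the orientation; rate is the mean speed in mm/s. With f_stop (N) it stops when the force on the tool has changed by that much, and returns True; else False.
- env.move_joints(angles): joint-space move.
- set_gripper(opening): finger opening in mm; the grip force is fixed at half the most; returns when the fingers have stopped.
- env.hold(seconds).
- env.ik(position, orientation): joint angles nearest the present ones, or None.
- env.read_state(): the state.
- viewer.camera(name): name is "side" or "top"; returns the picture (400x640x3 uint8, blue, green, red); there is no depth.
- viewer.camera_params(name): a dict with "fx", "fy", "cx", "cy" (pixels), "pose" (4x4, takes a point from camera to world coordinates). Camera axes: x right, y up, looking along -z (the intrinsics and any distortion apply to the point x, -y, -z); pixel columns grow to the right and rows downward; lengths in mm; the calibration is good to about 2 mm. A picture is of the moment at which its call begins. camera_params takes no time and is no camera call.
A pose or a line that the arm cannot do raises env.IKError and nothing moves.
- workorder.sign_off(): hands the job in; it is judged then, once.
The state is a dict: "time_s": time; "qpos": joint angles; "dq": joint speeds; "tau": joint torques, N m; "tool_pos": TCP position; "orientation": TCP orientation; "force": force on the tool from outside, world axes, zero at the start; "wrist_torque": the same for the moment, N m; "width": finger opening in mm; "grip_force": force on a finger pad.
Only numpy, scipy, OpenCV 4.12 (cv2) and the standard library are available. Lean on these libraries where they do the work, as an engineer would, in place of code of your own. Each camera call takes 0.05 s, during which the arm holds its last target. There are 200 camera calls.

TASK

Make up two kits from the stock standing between the two wooden trays (not from the things in the far corner). On the round wooden tray stand the small upright tin, the wooden pepper mill and one of the two red-capped spice jars; on the oblong wooden tray stand the white salt shaker and the other spice jar. Stand each thing upright on the tray board inside a collar of its own, let go of everything, and leave the wide flat tin where it is.

Things in the scene. Friction and masses are not known exactly. Their poses are not given: they have to be found in the camera images.
- round_tray: Round pale wooden board, 208 mm across, fixed to the worktop, with three collars. Origin: centre of its underside, z up. Collar centres lie 53 mm from the tray's centre, at 0, 120 and 240 degrees from the tray's x axis towards its y axis. Collars: rings 86 mm outside, 78 mm inside, tops 18 mm above the worktop; the floor inside is the board, 6 mm above the worktop.
- oblong_tray: Oblong pale wooden board, 104 mm along its x, 200 mm along its y, fixed to the worktop, with two collars. Origin: centre of its underside, z up. Collar centres lie 46 mm either side of the tray's centre along its y axis. Collars: rings 86 mm outside, 78 mm inside, tops 18 mm above the worktop; the floor inside is the board, 6 mm above the worktop.
- soup_tin: Small upright food tin with a paper label, 58 mm across, 72 mm tall, 180 g. Origin at the centre of the underside, z up.
- pepper_mill: Turned wooden pepper mill with a small metal knob, 58 mm across at its foot, 170 mm tall, 180 g. The round head on top is 50 mm across at 140 mm above the foot, where a grip from above takes it. Origin at the centre of the underside, z up.
- salt_shaker: Small white ceramic salt shaker with a domed steel top, 46 mm across, 78 mm tall, 150 g; straight-sided up to 54 mm, the top 41 mm across. Origin at the centre of the underside, z up.
- spice_jar_a: A straight glass spice jar with a red flip cap, 45 mm across, 106 mm tall, 110 g; the cap (top 21 mm) is 45 mm across, the body below it 42 mm. One of two alike that stand between the trays and are interchangeable; other such jars in the far right corner are not meant. Origin at the centre of the underside, z up.
- spice_jar_b: A straight glass spice jar with a red flip cap, 45 mm across, 106 mm tall, 110 g; the cap (top 21 mm) is 45 mm across, the body below it 42 mm. One of two alike that stand between the trays and are interchangeable; other such jars in the far right corner are not meant. Origin at the centre of the underside, z up.
- flat_tin: Bystander: a wide flat tin, 86 mm across, 40 mm tall, standing loose behind the stock, in neither kit. Origin at the centre of the underside, z up. Leave it where it is.
There are look-alikes about, which are no part of the job. Leave any green look-alike of the salt_shaker alone.

How it is judged (in metres and radians):
At the end, for the whole second after the job is handed in: Small tin, pepper mill and one spice jar on the round tray, salt shaker and other jar on the oblong tray, each upright (0.1 rad), its underside within 5 mm of the board (so in a collar, which holds one thing), released and at rest; the flat tin within 30 mm of where it was (horizontal distance between each of soup_tin, pepper_mill and round_tray below 0.078 m and z of soup_tin in the frame of round_tray between 0.002 and 0.011 m and z of pepper_mill in the frame of round_tray between 0.002 and 0.011 m and horizontal distance between salt_shaker and oblong_tray below 0.07 m and z of salt_shaker in the frame of oblong_tray between 0.002 and 0.011 m and ((horizontal distance between spice_jar_a and round_tray below 0.078 m and z of spice_jar_a in the frame of round_tray between 0.002 and 0.011 m and horizontal distance between spice_jar_b and oblong_tray below 0.07 m and z of spice_jar_b in the frame of oblong_tray between 0.002 and 0.011 m) or (horizontal distance between spice_jar_b and round_tray below 0.078 m and z of spice_jar_b in the frame of round_tray between 0.002 and 0.011 m and horizontal distance between spice_jar_a and oblong_tray below 0.07 m and z of spice_jar_a in the frame of oblong_tray between 0.002 and 0.011 m)) and angle between each of soup_tin, pepper_mill, salt_shaker, spice_jar_a, spice_jar_b, flat_tin's own z axis and vertical below 0.1 rad and linear speed of each of soup_tin, pepper_mill, salt_shaker, spice_jar_a, spice_jar_b below 0.02 m/s and distance of flat_tin from where it was at the start of the episode below 0.03 m); the robot touches nothing.
It fails at once if the flat tin is pushed more than 30 mm from its place (distance of flat_tin from where it was at the start of the episode above 0.03 m).
It also fails if it takes over 115 s, if anything falls off the work surface, if the arm or the gripper's body presses on something with over 40 N, if the wrist force passes 120 N, or if a joint passes its speed limit or range.

## Working session

There is one attempt and no reset: what is moved stays moved. The work goes in short steps, each a Python script; the robot and the scene stay as the last script left them, time stands still between calls to the robot, and variables do not carry over. Pictures are saved under pics/ and viewed, at most 14 in all, crops included, and the job is handed in when it is done.

```bash
mkdir -p pics; ls
python3 - <<'E'
from station import env,viewer
import cv2,numpy as np
for n in("top","side"):
    cv2.imwrite(f"pics/{n}0.png",viewer.camera(n)); p=viewer.camera_params(n); print(n,{k:(np.round(v,3).tolist() if k=='pose' else v) for k,v in p.items()})
s=env.read_state(); print(s['time_s'],s['orientation'],s['width'])
E
```

```text
pics
top {'fx': 392.7570595155261, 'fy': 392.7570595155261, 'cx': 324.4690572710719, 'cy': 200.1104549184358, 'pose': [[0.017, 0.981, -0.195, 256.196], [-1.0, 0.015, -0.012, -41.643], [-0.009, 0.195, 0.981, 1120.193], [0.0, 0.0, 0.0, 1.0]]}
side {'fx': 413.85971184257113, 'fy': 413.85971184257113, 'cx': 322.82735064061916, 'cy': 203.02102144411936, 'pose': [[-0.874, 0.149, -0.463, 8.081], [-0.486, -0.311, 0.817, 786.515], [-0.022, 0.939, 0.344, 386.85], [0.0, 0.0, 0.0, 1.0]]}
0.1 [ 2.21572991e-01  9.75143542e-01 -6.76671557e-04 -1.58128896e-04] 87.64341243742788
```

View pics/top0.png

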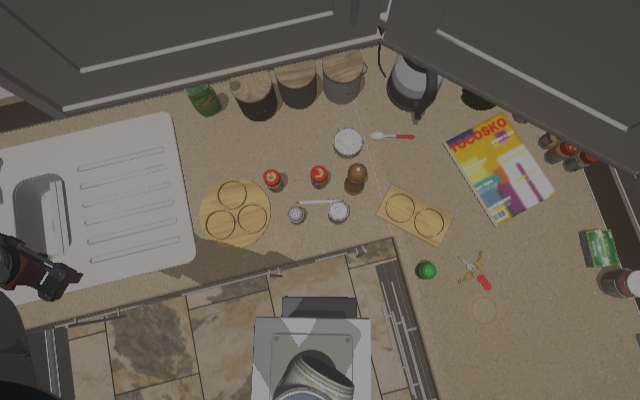

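View pics/side0.png

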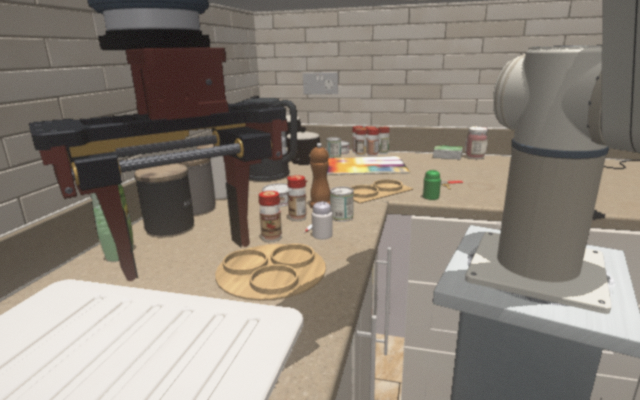

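Candidates (top view): 
- Spice jars (272,179) and (319,175). The corner jars near (570,148) are not meant.
- Pepper mill (357,173).
- Small tin (338,211). The flat tin at (348,142) is the bystander.
- Salt shaker (297,214). The green look-alike is at (427,270).
- Round tray (235,213) and oblong tray (414,215).

I'll check these choices in one close crop.

```bash
cat > h.py <<'E'
import numpy as np
from station import viewer
def ray(cam,u,v):
    p=viewer.camera_params(cam);T=np.array(p['pose'])
    d=T[:3,:3]@np.array([(u-p['cx'])/p['fx'],-(v-p['cy'])/p['fy'],-1]);return T[:3,3],d
def px2w(cam,u,v,z):
    o,d=ray(cam,u,v);return (o+d*(z-o[2])/d[2])
def w2px(cam,P):
    p=viewer.camera_params(cam);T=np.array(p['pose']);q=T[:3,:3].T@(np.array(P,float)-T[:3,3])
    return np.array([p['cx']+p['fx']*q[0]/-q[2],p['cy']-p['fy']*q[1]/-q[2]])
E
python3 - <<'E'
import cv2
from h import *
a=cv2.imread('pics/top0.png')[125:255,190:460]
cv2.imwrite('pics/c1.png',cv2.resize(a,None,fx=2.96,fy=2.96,interpolation=cv2.INTER_CUBIC))
b=cv2.imread('pics/side0.png')[130:310,200:440]
cv2.imwrite('pics/c2.png',cv2.resize(b,None,fx=3.3,fy=3.3,interpolation=cv2.INTER_CUBIC))
for n,u,v,z in[('round',235,213,6),('obl',414,215,6),('jar1',272,179,106),('jar2',319,175,106),('mill',357,173,150),('tin',338,211,72),('salt',297,214,78),('flat',348,142,40),('green',427,270,70)]: print(n,px2w('top',u,v,z).round())
E
```

```text
round [436. 230.   6.]
obl [ 438. -285.    6.]
jar1 [513. 112. 106.]
jar2 [526. -13. 106.]
mill [ 521. -111.  150.]
tin [435. -65.  72.]
salt [424.  45.  78.]
flat [643. -93.  40.]
green [ 282. -301.   70.]
```

View pics/c1.png

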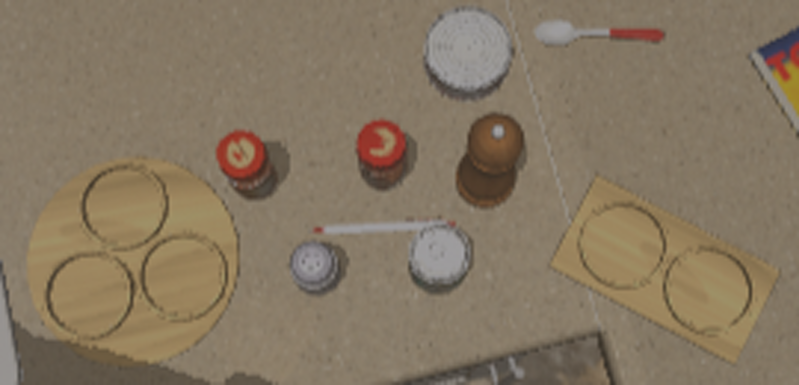

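View pics/c2.png

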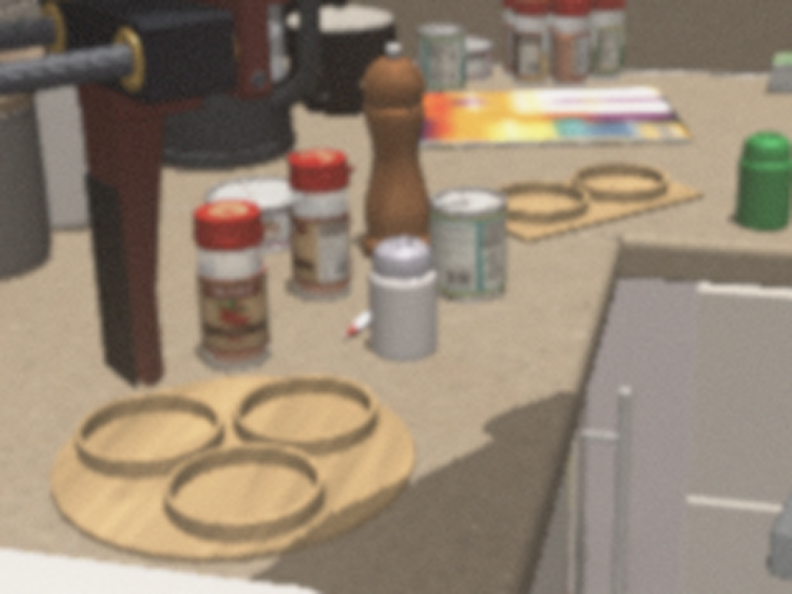

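The crop confirms the choices. In crop px:
- Stock: jars (242,156) and (382,146), mill head (496,141) with knob (497,131), small tin top (440,253), salt dome (314,258).
- Leave alone: the flat tin (467,50), plus a loose pen behind the tin, which stays put.
- Round collars: (125,207), (90,295), (184,276).
- Oblong collars: (621,247), (708,290).

Next I'll check these against the known sizes and the side view.

Run:
```python
from h import *
T=lambda x,y,z:px2w('top',(x+.5)/2.96-.5+190,(y+.5)/2.96-.5+125,z)
S=lambda x,y:np.array([(x+.5)/3.3-.5+200,(y+.5)/3.3-.5+130])
C=[T(125,207,18),T(90,295,18),T(184,276,18)];D=[T(621,247,18),T(708,290,18)]
n=np.linalg.norm
print('coll',np.round(C),[n(C[i]-C[i-1]).round(1) for i in range(3)],np.mean(C,0).round(),'obl',np.round(D),n(D[0]-D[1]))
for c,s in zip(C+D,[(307,410),(246,487),(151,428),(542,198),(621,179)]):print(w2px('side',c).round(1),S(*s).round(1))
for nm,a,z,s in[('jar1',(242,154),106,(229,211)),('jar2',(382,144),106,(319,158)),('mill',(497,131),168,(393,48)),('tin',(440,252),72,(469,200)),('salt',(313,256),72,(403,250)),('flat',(467,50),40,(0,0))]:
    P=T(*a,z);print(nm,P.round(1),w2px('side',P).round(1),S(*s).round(1))
print('mill head',T(496,141,145).round(1))
print('widths flat,tin',n(T(425,50,40)-T(511,50,40)),n(T(411,252,72)-T(470,252,72)),'jar',n(T(218,154,106)-T(267,154,106)))
```

```text
coll [[487. 239.  18.]
 [401. 267.  18.]
 [421. 178.  18.]] [np.float64(90.5), np.float64(91.0), np.float64(91.3)] [436. 228.  18.] obl [[ 455. -241.   18.]
 [ 415. -323.   18.]] 91.35539958838508
[247.5 257.3] [292.7 253.9]
[276.  274.2] [274.2 277.2]
[294.  251.5] [245.4 259.3]
[363.9 188.9] [363.9 189.7]
[387.7 182.9] [387.8 183.9]
jar1 [519.3 113.8 106. ] [269.4 192.8] [269.  193.6]
jar2 [530.4 -12.2 106. ] [296.7 176.9] [296.3 177.5]
mill [ 526.4 -111.3  168. ] [318.  143.4] [318.7 144.2]
tin [438.3 -66.2  72. ] [341.4 189.1] [341.8 190.3]
salt [432.8  49.9  72. ] [319.8 204.5] [321.8 205.4]
flat [644.2 -91.4  40. ] [278.2 187.6] [199.7 129.7]
mill head [ 524.  -112.1  145. ]
widths flat,tin 83.87132943645584 53.94106676269012 jar 44.22617629785834
```

Collar spacings come out at 90.5–91.4 (expected 92), and the diameters and side view agree within about 2 px. Starting with the small tin.

```bash
cat > pp.py <<'E'
from station import env,set_gripper,viewer
import cv2,numpy as np
Q=[0,1,0,0]
def pick_place(src,dst,g,dia,clear,lo=15):
    """g: grasp height above underside; clear: underside height when carried"""
    z=g+61; up=z+clear
    p=env.read_state()['tool_pos']
    if p[2]<up: env.move_l([p[0],p[1],up],rate=200)
    env.reach([*src,up],Q)
    set_gripper(88)
    env.move_l([*src,z+30],rate=220); env.move_l([*src,z],rate=60)
    set_gripper(max(dia-15,0)); s=env.read_state(); print('grip',round(s['width'],1),round(s['grip_force'],1),s['time_s'])
    if abs(s['width']-dia)>5: print('BAD GRIP'); return False
    env.move_l([*src,z+30],rate=100); env.move_l([*src,up],rate=220)
    print('held',round(env.read_state()['width'],1))
    env.move_l([*dst,up],rate=220)
    env.move_l([*dst,z+lo+6],rate=200)
    hit=env.move_l([*dst,z+1],rate=30,f_stop=6)
    s=env.read_state(); print('hit',hit,'underside~',round(s['tool_pos'][2]-z,1),'w',round(s['width'],1))
    set_gripper(dia+16)
    env.move_l([*dst,z+60],rate=120); env.move_l([*dst,up],rate=220)
    print('t',env.read_state()['time_s']); return True
def snap(n,f,box=None,k=1):
    a=viewer.camera(n)
    if box: a=a[box[1]:box[3],box[0]:box[2]]
    cv2.imwrite(f,cv2.resize(a,None,fx=k,fy=k,interpolation=cv2.INTER_CUBIC))
E
python3 - <<'E'
from pp import *
pick_place((437,-66),(487,239),50,58,130)
env.move_l([430,50,260],rate=220)
snap('side','pics/s1.png')
E
```

```text
grip 57.2 30.0 4.4917
held 57.2
hit True underside~ 5.6 w 56.9
t 9.9
```

View pics/s1.png

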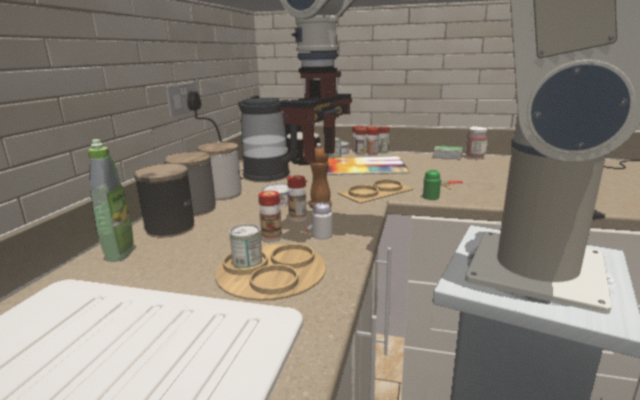

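The tin stands in the far collar at (247,246), touched down at 5.6 mm. Next the salt shaker, then the two jars.

Run:
```python
from pp import *
ok=pick_place((430,47),(455,-241),37,46,185)
ok=ok and pick_place((519,113),(401,267),94,45,130)
ok=ok and pick_place((530,-12),(415,-323),94,45,190)
if ok: env.move_l([455,0,345],rate=220)
snap('side','pics/s2.png'); snap('top','pics/t2.png',(190,110,460,260),2.9)
```

```text
grip 45.5 30.0 14.2083
held 45.5
hit True underside~ 5.7 w 45.5
t 20.275
grip 44.5 30.0 24.4833
held 44.0
hit True underside~ 5.7 w 43.7
t 29.3583
grip 43.8 30.0 33.875
held 44.3
hit True underside~ 5.5 w 44.2
t 40.2083
```

View pics/s2.png

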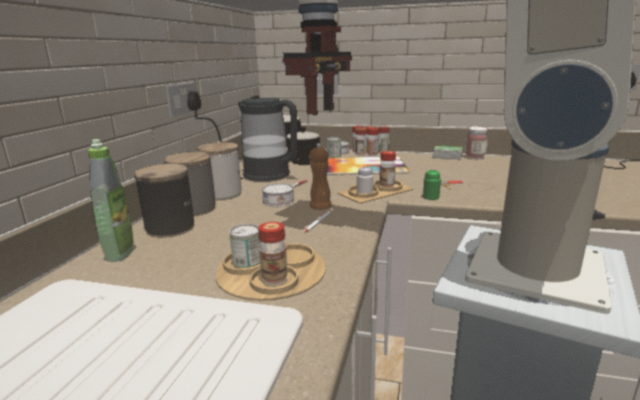

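All four stand in their collars: tin (246,246), jar (272,260), salt (365,183), jar (388,170). The mill at (319,180) is still upright. It goes last.

Run:
```python
from pp import *
pick_place((525,-112),(421,178),140,50,125)
env.move_l([470,-30,380],rate=220)
snap('side','pics/s3.png'); 
env.reach([270,563,380],Q)
snap('top','pics/t3.png',(190,110,460,260),2.9)
```

```text
grip 47.4 30.0 45.1
held 47.5
hit True underside~ 5.6 w 47.4
t 50.4417
```

View pics/s3.png

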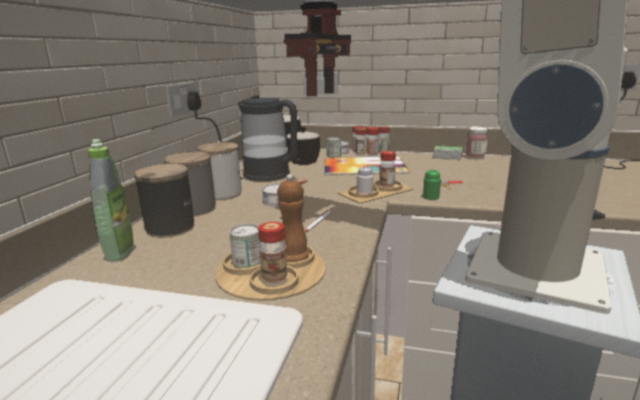

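View pics/t3.png

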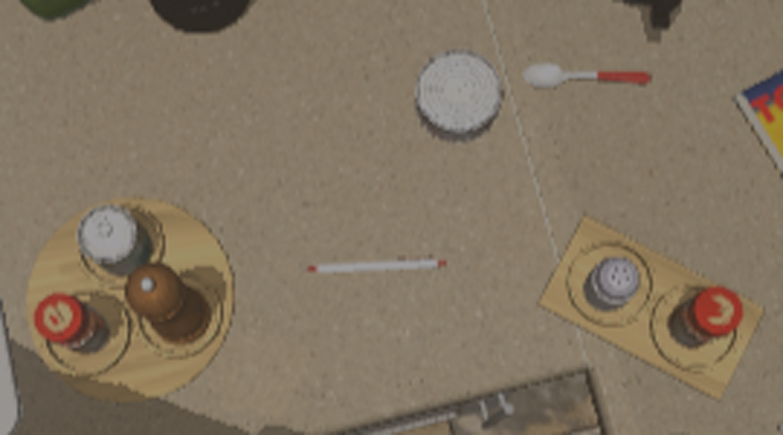

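In the side picture the mill's knob (290,182) sits left of its foot (298,260), so I'll check for lean numerically.

Run:
```python
from h import *
import cv2
for z in(6,176):print('expected',z,w2px('side',[421,178,z]).round(1),((w2px('top',[421,178,z])-[190,110]+.5)*2.9).round(1))
a=cv2.imread('pics/s3.png')[165:305,205:345];cv2.imwrite('pics/c3.png',cv2.resize(a,None,fx=4.2,fy=4.2,interpolation=cv2.INTER_CUBIC))
```

```text
expected 6 [294.  256.9] [182.9 315.8]
expected 176 [289.8 174.3] [144.9 285.7]
```

View pics/c3.png

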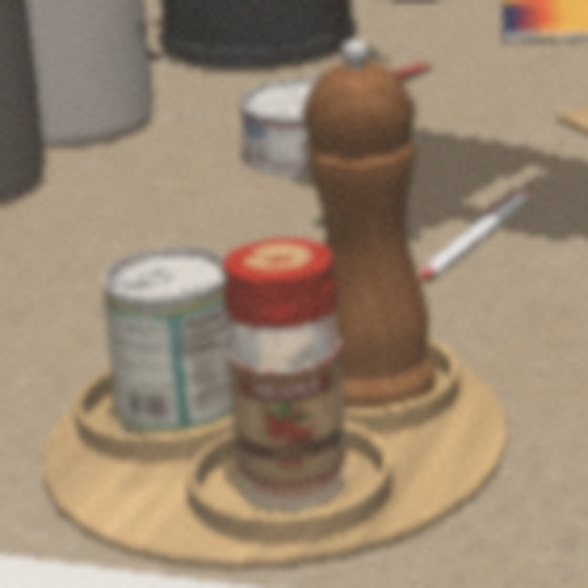

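Once the part of its foot hidden behind the jar is allowed for, the mill's foot is at about x=294.5 (294 expected). Its knob is at (289.8,176), against (289.8,174) expected, so it is upright. The flat tin hasn't moved.

Run:
```python
from station import env,workorder
print(env.read_state()['time_s']); print(workorder.sign_off())
```

```text
53.925
the job is handed in; nothing more can be done
None
```

I handed the job in at about 54 s: both kits are standing upright in their collars and released, and the flat tin is where it was; the hand-in returned no verdict.

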